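# Start the adjusting collar of a coffee grinder in its thread and hold it

## Task

The cleaned coffee grinder's adjusting collar, the black ribbed ring on top, stands loose on its springs: grip it from above, press it down until it rests on the thread, and turn it backward (counter-clockwise from above) under light pressure until it drops into the start of the thread. Then, keeping it pressed in, wind it one full turn forward (clockwise), regripping as you need, but never wind it forward before it has dropped. Finish still gripping the ring, with the collar at rest one turn in, so that I can fit the lock screw; leave the things round the grinder where they are.

Things in the scene. Friction and masses are not known exactly. Their poses are not given: they have to be found in the camera images.
- grinder: white electric coffee grinder, 205 x 116 mm, 182 mm high to the rim of its threaded steel boss (tube, 88 mm outside), hopper off; fixed. Origin: on the worktop right under the collar's vertical axis; x points from its front (chute, red mark) to its back, z up. Nothing on it is higher than the collar. Thread: right-handed, single-start, 6 mm a turn; in it the collar stays put when let go
- collar_grip (a point): where to grip the collar, on its axis: black ribbed ring, 46 mm diameter, 30 mm high, taken from above across any diameter. The point lies 9 mm below the ring's top, 21 mm above the dark steel flange (72 mm diameter) under the ring; 229 mm above the worktop at the start, less as the collar goes down. The collar only turns and slides vertically, centred on the boss. z up; x, y turn with it
- collar_mark (a point): white index line on top of the collar's flange, 30 mm from the axis; the collar's single thread tooth lies under it. At the start it stands 0.4 to 1.4 rad clockwise (seen from above) of the red mark
- thread_start_mark (a point): red mark on the front of the steel boss rim, 40 mm from the axis: the thread starts here. When the collar is pressed down and turned backward (counter-clockwise), it drops by about 6 mm as its white line comes past this mark
- burr_collar (a joint): turn of the collar in rad, forward (clockwise seen from above) positive; 0 with the white line at the red mark, 0.4 to 1.4 at the start. The drop comes at 0 to -0.15; one full turn forward from the drop is 6.28. No stop within a turn backward of the mark; takes under 0.4 N m
- collar_depth (a joint): travel of the collar downward, m: 0 up on its springs (start). Springs push up 2 N there, 5.5 N at 0.021. On top of the thread it stops at 0.007 + 0.00095 x turn. At turn below 0 it can drop to 0.013 + 0.00095 x turn; wound forward from there it goes down 6 mm a turn, 0 to 1.5 mm short of 0.013 + 0.00095 x turn (0.019 after one turn). The flange meets the boss at 0.0215
- hopper: the grinder's clear plastic bean hopper with black lid, 120 mm wide, 147 mm high, standing behind to the right; leave it. Origin under its centre
- brush: cleaning brush, 170 mm long, lying left of the grinder; leave it
- screwdriver: small screwdriver with yellow handle, 112 mm, lying left; leave it
- canister: pale ribbed canister with wooden lid, 102 mm wide, 140 mm high, to the left; leave it. Origin under its centre
- mug: white mug, 86 mm wide, 92 mm high, to the right; leave it. Origin under its centre
- jar: glass jar with dark lid, 71 mm wide, 98 mm high, to the right; leave it. Origin under its centre
- tablet: black tablet, 248 x 167 mm, lying flat on the far right; leave it

How it is judged:
On the way, in this order (a step that is already met when the one before it is completed fails the run):
1. the collar is pressed down against its springs onto the thread, before it is turned back to the thread's start (value of joint collar_depth above 0.0065 m and value of joint burr_collar above 0.15 rad), for 0.1 s.
2. turned backward, the collar has dropped into the start of the thread (value of joint collar_depth above 0.0112 m and value of joint burr_collar below 0.3 rad), for 0.1 s.
At the end, for the whole second after the job is handed in: The collar stands one turn past the thread's start (turn 5.3 to 7.0 rad), drawn 15.5 to 20.8 mm down by the thread, at rest (turning slower than 0.15 rad/s), and the fingers still hold its ring (contact force over 3 N, grasp point within 30 mm of the grip point) (value of joint burr_collar between 5.3 and 7 rad and value of joint collar_depth between 0.0155 and 0.0208 m and velocity of joint burr_collar between -0.15 and 0.15 rad/s and contact force between the fingers and burr_collar above 3 N and distance between the grasp point and collar_grip below 0.03 m); the arm keeps its last pose, push and grip.
It fails at once if the collar is wound forward on top of the thread (cross-threaded) before it has dropped in (value of joint burr_collar above 2 rad and value of joint collar_depth below 0.0115 m).
It fails at once if a thing beside the grinder is shifted by more than 30 mm (distance of any of hopper, brush, screwdriver, canister, mug, jar, tablet from where it was at the start of the episode above 0.03 m).
It also fails if it takes over 70 s, if anything falls off the work surface, if the arm or the gripper's body presses on something with over 40 N, if the wrist force passes 120 N, or if a joint passes its speed limit or range.

## Robot

A 6-joint arm with a two-finger parallel gripper is mounted at the origin on a cart in front of the work surface, level with it; the furniture and walls round the work are solid. World frame = base frame: x ahead of the robot, y to its left, z up, the work surface at z = 0. Lengths are in m, angles in rad, forces in N, time in s.
With the tool pointing down it reaches from about 0.3 to 0.875 m from the base axis. Payload 6.4 kg.
Tool frame: the origin (TCP) lies midway between the tips of the shut fingers; the grasp point (between the pads) lies 19 mm behind it; z points along the fingers, y is the line along which they close (so a half turn about z gives the same grasp; the last joint's range is limited). The gripper opens to 85 mm and grips with 20 to 120 N. Pads are 22 mm wide; open, the fingers measure 114 mm over their backs; the gripper's body (76 mm by 85 mm) begins 54 mm behind the grasp point. The pads swing forward as they close: fully open they stand 13 mm farther back than shut.
Start: joints at [1.128, 0.181, 1.607, -0, 1.354, -0.206], TCP at [0.135, 0.559, 0.231] pointing down, gripper open.
Joint ranges: [-2.99, 2.99], [-0.89, 2.07], [0.3, 2.58], [-1.14, 4.28], [0, 2.63], [-3.12, 3.12]. Speed limits (rad/s): [2.57, 2.57, 3.01, 3.14, 3.14, 3.14].

## Interface

Orientations are given as a rotation vector (axis times angle).
In Python, from rig import r gives the robot as it stands. The module is installed in compiled form; this text tells all that it offers.
- The arm moves only by the tool move_arm, never from a script. Its argument "steps" is a list of rows, each a list of 2 entries, a list of its own where there are three numbers: the shift along the world's x, y, z in m, then the turn about the world's z in degrees. In form: [[[x, y, z], yaw], ...]. A call has 1 to 20 rows; each row is the pose to reach, as a shift and turn from the pose commanded when the call began; what a row does not reach only later rows make up. A row lasts 1/8 s, in which the tool goes at most 62.5 mm and 10.7 degrees, less where a joint would pass 70% of its speed; a pose out of reach is approached as far as the arm can. A call with a gripper value outside its range is refused whole. "jaw" is the opening, from 0 (shut) to 1 (fully open), set as the call begins (left out, the last holds). The fingers move at their own pace and stop on an object; "force" is the grip in N (left out, the last holds). Time passes only in rows, so rows that repeat a pose let the fingers close. It gives the time, the measured TCP pose, the force, the opening and the grip force at its end, in the units of the state.
- r.read_state(): the state, without advancing time (a new reading comes with each control period).
- r.snapshot(name): name is "side" or "top" or "wrist"; returns a dict with "pixels" (420x560x3 uint8, red, green, blue), "depth" (420x560 float32, m along the optical axis (not along the pixel's ray), 0 where there is no reading), "K" (3x3 intrinsics, pixels), "k1" (the pictures are not rectified: a ray, as slopes to the right and down, at radius r is drawn at 1 + k1 r^2 times it, then the intrinsics apply), "rvec" (rotation vector, rad) and "tvec" (3), from world to camera coordinates, as OpenCV has them. Camera axes: x right, y down, z forward; pixel columns grow to the right and rows downward; lengths in m; the calibration is good to about 2 mm. A picture is of the moment at which its call begins.
- r.job_done(): hands the job in; it is judged then, once.
Trained networks look in the newest picture that a camera, given by its name, has taken for a name from the list of things; names that differ only in an ending like _2 or _b are one class to them, and where a whole thing is asked for, a point or a joint stands for the part that bears it (a point fixed in the world has none). Each returns a list of dicts, best first, with "conf" (0 to 1); they miss things now and then, are a little off and sometimes report something else, mostly with a low value. They report only what shows in the picture. A call takes as long as a camera call.
- r.boxes_of(thing, camera): "at" ([column, row] in pixels, amid what is visible of it).
The state is a dict: "time": time; "joint_positions": joint angles; "joint_vel": joint speeds; "joint_torque": joint torques, N m; "eef_pos": TCP position; "orientation": TCP orientation; "wrist_force": force on the tool from outside, world axes, zero at the start; "ft_torque": the same for the moment, N m; "finger_gap": finger opening in m; "grasp_force": force on a finger pad.
Only numpy, scipy, OpenCV 4.12 (cv2) and the standard library are available. Lean on these libraries where they do the work, as an engineer would, in place of code of your own. Each camera call takes 0.05 s, during which the arm holds its last target. There are 200 camera calls.

## Working session

There is one attempt and no reset: what is moved stays moved. The work goes in short steps, Python scripts to look and compute and a tool call to move; the robot and the scene stay as the last step left them, time stands still between calls to the robot, and variables do not carry over. Pictures are saved under pics/ and viewed, at most 10 in all, crops included, and the job is handed in when it is done.

Besides the shell and the picture viewer there is one more tool, called after "Emit:" as name(argument=value, ...) on one line, values as JSON. move_arm: Moves the arm, as the interface text tells. Its arguments: {"type":"object","properties":{"steps":{"type":"array","items":{"type":"array"}},"jaw":{"type":"number"},"force":{"type":"number"}},"required":["steps"]}

```bash
mkdir -p pics; cat > h.py <<'E'
from rig import r
import numpy as np, cv2
def snap(n,f=None):
    s=r.snapshot(n)
    if f: cv2.imwrite('pics/'+f,s['pixels'][:,:,::-1])
    return s
def ray(s,px):
    K=np.array(s['K']);d=((px[0]-K[0,2])/K[0,0],(px[1]-K[1,2])/K[1,1])
    d=np.array(d);u=d.copy()
    for _ in range(20): u=d/(1+s['k1']*(u@u))
    R=cv2.Rodrigues(np.array(s['rvec'],float))[0];t=np.array(s['tvec'],float).ravel()
    return -R.T@t, R.T@np.array([u[0],u[1],1.]),
def atz(s,px,z):
    c,d=ray(s,px);return c+d*(z-c[2])/d[2]
def atd(s,px):
    c,d=ray(s,px);return c+d*s['depth'][int(round(px[1])),int(round(px[0]))]
def proj(s,p):
    R=cv2.Rodrigues(np.array(s['rvec'],float))[0];q=R@np.array(p)+np.array(s['tvec'],float).ravel()
    u=q[:2]/q[2];u=u*(1+s['k1']*(u@u));K=np.array(s['K']);return u[0]*K[0,0]+K[0,2],u[1]*K[1,1]+K[1,2]
E
python3 - <<'E'
from h import *
im=[]
for n in('top','side'):
    s=snap(n,n+'0.png')
    for t in('collar_grip','collar_mark','thread_start_mark','grinder','hopper','canister','mug','jar'):
        for b in r.boxes_of(t,n)[:2]:
            print(n,t,round(b['conf'],2),np.round(b['at'],1),atd(s,b['at']).round(3))
st=r.read_state();print(st['time'],st['eef_pos'],st['orientation'],st['finger_gap'])
E
```

```text
top collar_grip 0.58 [290.4 229. ] [ 0.501 -0.083  0.24 ]
top collar_mark 0.69 [289.8 229.9] [ 0.498 -0.081  0.24 ]
top thread_start_mark 0.73 [286.4 231.9] [ 0.493 -0.072  0.238]
top grinder 0.75 [289.5 231.5] [ 0.494 -0.08   0.241]
top hopper 0.56 [310.2 174.2] [ 0.678 -0.145  0.132]
top canister 0.7 [154.6 270.1] [0.381 0.354 0.016]
top canister 0.63 [123.8 235.2] [0.487 0.416 0.137]
top jar 0.89 [372.9 212.4] [ 0.565 -0.343  0.099]
side collar_grip 0.87 [303.6 195.6] [ 0.489 -0.053  0.214]
side collar_mark 0.76 [303.2 195.9] [ 0.489 -0.051  0.214]
side thread_start_mark 0.62 [298.6 231.7] [ 0.507 -0.075  0.09 ]
side grinder 0.87 [299.9 227.4] [ 0.488 -0.027  0.125]
side hopper 0.82 [249.3 212.9] [ 0.675 -0.089  0.12 ]
side canister 0.91 [232.  320.8] [0.471 0.472 0.097]
side mug 0.95 [334.9 223.4] [ 0.442 -0.265  0.059]
0.9 [0.13486971 0.55897984 0.23130273] [3.71031854e-01 3.11958381e+00 1.00631405e-05] 0.08501380595286014
```

View pics/top0.png

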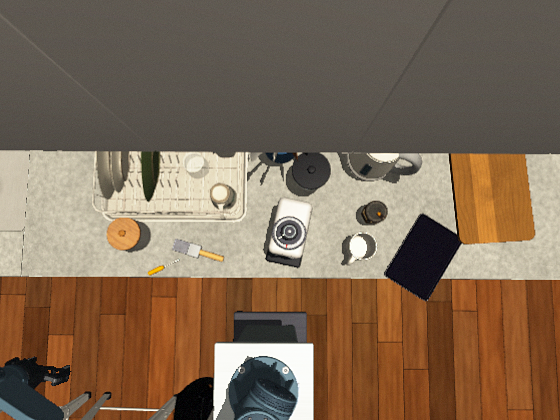

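View pics/side0.png

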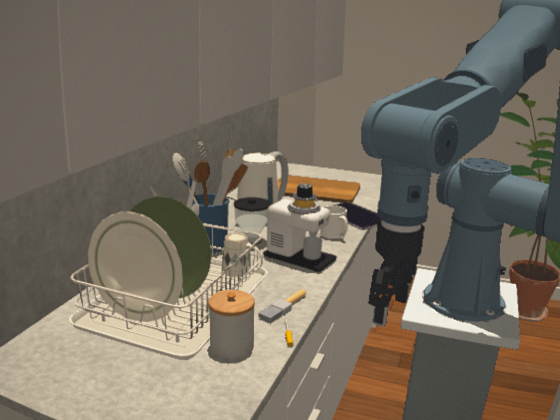

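Emit:
move_arm(steps=[[[0,0,0.06],0],[[0,0,0.12],0],[[0.03,-0.05,0.16],0],[[0.055,-0.1,0.18],0],[[0.08,-0.15,0.18],0],[[0.11,-0.2,0.18],0],[[0.135,-0.25,0.18],0],[[0.16,-0.3,0.18],0],[[0.19,-0.35,0.18],0],[[0.22,-0.4,0.18],0],[[0.25,-0.45,0.18],0],[[0.28,-0.5,0.18],0],[[0.31,-0.55,0.18],0],[[0.34,-0.6,0.18],0],[[0.363,-0.64,0.17],0],[[0.363,-0.64,0.17],0],[[0.363,-0.64,0.17],0],[[0.363,-0.64,0.17],0]])

```text
time: 3.15
eef_pos: [0.4977, -0.08, 0.402]
orientation: [0.369, 3.119, -0.0]
wrist_force: [-0.1, -0.8, -0.7]
finger_gap: 0.0852
grasp_force: 0.0
```

```bash
python3 - <<'E'
from h import *
s=snap('wrist','w1.png')
for t in('collar_grip','collar_mark','thread_start_mark'):
    for b in r.boxes_of(t,'wrist')[:3]:
        print(t,round(b['conf'],2),np.round(b['at'],1),atd(s,b['at']).round(4))
st=r.read_state();print(st['time'],st['eef_pos'],st['joint_positions'],st['wrist_force'])
print(ray(s,(280,210)))
E
```

```text
collar_grip 0.62 [281.9 176.7] [ 0.4886 -0.0758  0.2387]
collar_mark 0.74 [280.1 173.2] [ 0.4852 -0.0766  0.2388]
thread_start_mark 0.7 [279.9 166.7] [ 0.4798 -0.0755  0.2385]
3.35 [ 0.49775471 -0.08023739  0.40186358] [-3.95671109e-01 -7.04134814e-02  1.53360722e+00  3.24018230e-05
  1.67731391e+00 -1.73091222e+00] [ 0.34837031 -0.26586793  0.80235277]
(array([ 0.42726236, -0.06371921,  0.54464054]), array([ 0.2813777 , -0.06450977, -0.95745292]))
```

View pics/w1.png

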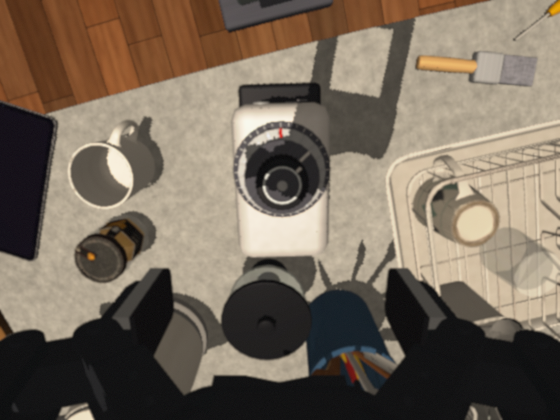

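```bash
python3 - <<'E'
from h import *
s=snap('wrist');P=np.array([[atd(s,(c,q)) for c in range(225,340)] for q in range(115,230)])
z=P[...,2]
for lo,hi in((.234,.242),(.203,.212),(.178,.186)):
    m=(z>lo)&(z<hi);q=P[m]
    print(lo,m.sum(),q.min(0).round(4),q.max(0).round(4),(q.min(0)+q.max(0))/2,np.median(q[:,2]))
    c,rad=cv2.minEnclosingCircle(q[:,:2].astype(np.float32));print(c,rad)
cr=s['pixels'][115:230,225:340,::-1]
cv2.imwrite('pics/w1c.png',cv2.resize(cr,(590,590),interpolation=cv2.INTER_CUBIC))
E
```

```text
0.234 2103 [ 0.4721 -0.1015  0.234 ] [ 0.5193 -0.0546  0.242 ] [ 0.49569928 -0.07806309  0.23798834] 0.23831698215564323
(0.4954606890678406, -0.07784965634346008) 0.02394591085612774
0.203 2082 [ 0.4596 -0.1135  0.2047] [ 0.5307 -0.0421  0.2119] [ 0.49515902 -0.07778064  0.20831489] 0.207976215825653
(0.49510014057159424, -0.07793213427066803) 0.03614141792058945
0.178 1451 [ 0.4511 -0.122   0.1781] [ 0.5395 -0.0339  0.1845] [ 0.49531256 -0.07797576  0.18127874] 0.18194441798702177
(0.4952329695224762, -0.07811856269836426) 0.04484790191054344
```

View pics/w1c.png

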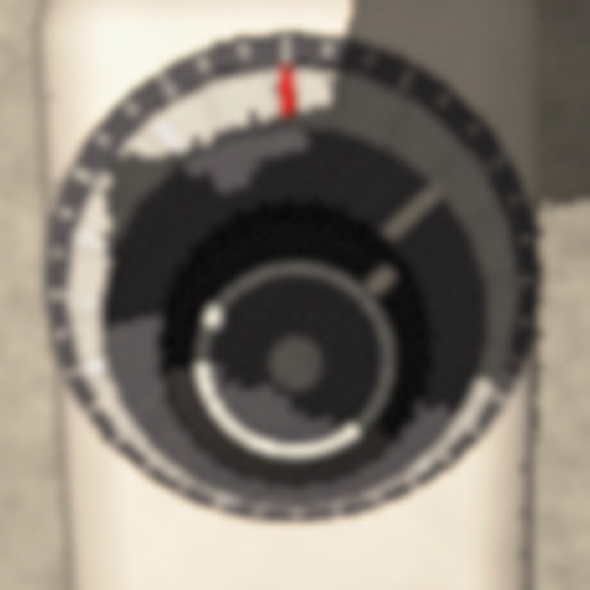

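```bash
python3 - <<'E'
from h import *
s=snap('wrist');c=np.array([.4953,-.0779])
k=590/115
for n,p,z in(('white',(412,210),.208),('ringline',(382,278),.238),('red',(289,92),.182)):
    q=atz(s,(225+p[0]/k,115+p[1]/k),z)[:2]-c;print(n,np.hypot(*q),np.degrees(np.arctan2(q[1],q[0])))
E
```

```text
white 0.02986013727035843 119.21076091516765
ringline 0.020029644518832736 118.0212798604687
red 0.03913001416254131 166.75167213003058
```

Emit:
move_arm(steps=[[[-0.0025,0.0025,-0.03],8],[[-0.0025,0.0025,-0.07],15],[[-0.0025,0.0025,-0.11],15],[[-0.0025,0.0025,-0.14],15],[[-0.0025,0.0025,-0.16],15],[[-0.0025,0.0025,-0.175],15],[[-0.0025,0.0025,-0.185],15],[[-0.0025,0.0025,-0.19],15],[[-0.0025,0.0025,-0.19],15],[[-0.0025,0.0025,-0.19],15]])

```text
time: 4.7
eef_pos: [0.4958, -0.0787, 0.212]
orientation: [-0.039, 3.14, -0.001]
wrist_force: [0.5, -0.4, 0.3]
finger_gap: 0.0855
grasp_force: 0.0
```

Emit:
move_arm(steps=[[[0,0,0],0],[[0,0,0],0],[[0,0,0],0],[[0,0,0],0],[[0,0,0],0],[[0,0,0],0],[[0,0,0],0],[[0,0,0],0]], jaw=0, force=60)

```text
time: 5.7
eef_pos: [0.4955, -0.0772, 0.2115]
orientation: [-0.04, 3.141, 0.003]
wrist_force: [-0.2, 5.7, 2.0]
finger_gap: 0.0443
grasp_force: 61.3
```

Emit:
move_arm(steps=[[[0,0.001,-0.002],0],[[0,0.001,-0.004],0],[[0,0.001,-0.006],0],[[0,0.001,-0.008],0],[[0,0.001,-0.009],0],[[0,0.001,-0.009],0],[[0,0.001,-0.009],0]])

```text
time: 6.58
eef_pos: [0.4956, -0.0772, 0.2036]
orientation: [-0.039, 3.141, 0.001]
wrist_force: [-5.2, 6.6, 12.0]
finger_gap: 0.0442
grasp_force: 62.7
```

Emit:
move_arm(steps=[[[0,0,0],5],[[0,0,0],10],[[0,0,0],15],[[0,0,0.0003],20],[[0,0,0.0003],25],[[0,0,0.0003],30],[[0,0,0.0005],35],[[0,0,0.0005],40],[[0,0,0.0005],42],[[0,0,0.0005],42]])

```text
time: 7.82
eef_pos: [0.4958, -0.0778, 0.2043]
orientation: [-1.163, 2.917, -0.002]
wrist_force: [-4.6, 2.4, 12.4]
finger_gap: 0.0444
grasp_force: 62.5
```

```bash
python3 - <<'E'
from h import *
s=snap('wrist','w2.png')
st=r.read_state();print(st['joint_positions'],st['wrist_force'],st['ft_torque'],st['eef_pos'])
x,y=map(int,proj(s,(.4953,-.0779,.2)));print(x,y)
cv2.imwrite('pics/w2c.png',cv2.resize(s['pixels'][max(0,y-100):y+100,x-120:x+120,::-1],None,fx=3,fy=3,interpolation=2))
E
```

```text
[-3.92486301e-01  4.18224685e-02  1.81670106e+00 -1.11840661e-04
  1.28168003e+00 -2.72157534e+00] [-4.08473254  3.78020122 12.1567282 ] [0.69893282 0.72130187 0.17867892] [ 0.49579931 -0.07778565  0.20433041]
279 269
```

View pics/w2c.png

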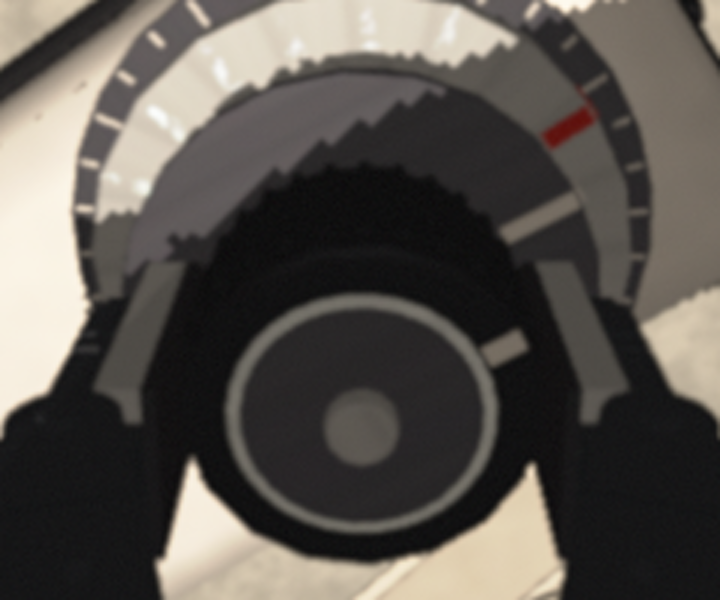

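Emit:
move_arm(steps=[[[0,0,-0.0003],3],[[0,0,-0.0003],6],[[0,0,-0.0003],8],[[0,0,-0.0003],10],[[0,0,-0.0003],12],[[0,0,-0.0003],12]])

```text
time: 8.62
eef_pos: [0.4959, -0.0779, 0.2027]
orientation: [-1.461, 2.78, -0.002]
wrist_force: [2.9, 0.7, 4.3]
finger_gap: 0.0445
grasp_force: 61.6
```

Emit:
move_arm(steps=[[[0,0,-0.0015],0],[[0,0,-0.003],0],[[0,0,-0.004],0],[[0,0,-0.005],0],[[0,0,-0.005],0],[[0,0,-0.005],0]])

```text
time: 9.38
eef_pos: [0.4959, -0.0779, 0.1988]
orientation: [-1.461, 2.78, -0.002]
wrist_force: [1.2, 0.7, 12.3]
finger_gap: 0.0442
grasp_force: 62.6
```

```bash
python3 - <<'E'
from h import *
s=snap('wrist','w3.png')
st=r.read_state();print(st['joint_positions'],st['wrist_force'],st['ft_torque'],st['eef_pos'])
x,y=map(int,proj(s,(.4953,-.0779,.2)));print(x,y)
cv2.imwrite('pics/w3c.png',cv2.resize(s['pixels'][max(0,y-100):y+100,x-120:x+120,::-1],None,fx=3,fy=3,interpolation=2))
E
```

```text
[-3.92471773e-01  4.80737190e-02  1.82209569e+00 -2.22410200e-04
  1.26978763e+00 -2.93050350e+00] [ 0.82058188  0.96915111 11.37746131] [ 0.13500316 -0.177909    0.00774635] [ 0.49590614 -0.07785851  0.19876011]
279 275
```

View pics/w3c.png

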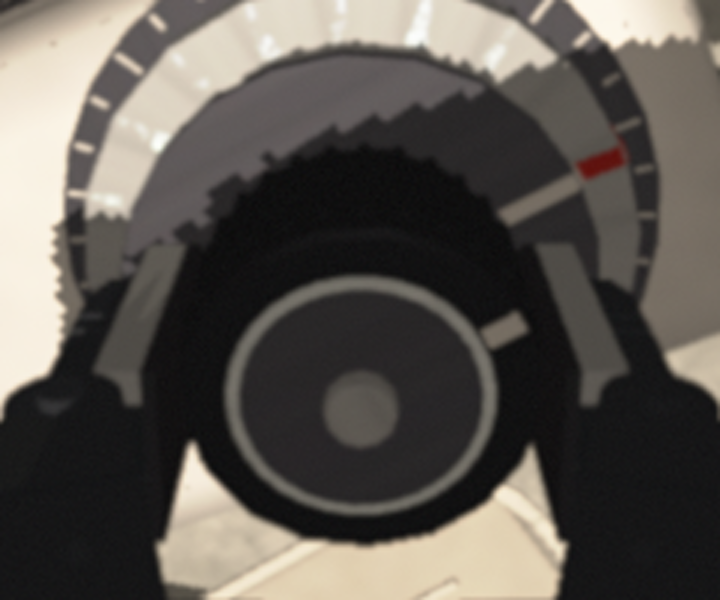

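Emit:
move_arm(steps=[[[0,0,0],-4],[[0,0,-0.0001],-10],[[0,0,-0.0003],-18],[[0,0,-0.0004],-26],[[0,0,-0.0006],-34],[[0,0,-0.0007],-42],[[0,0,-0.0008],-50],[[0,0,-0.001],-58],[[0,0,-0.0011],-66],[[0,0,-0.0012],-74],[[0,0,-0.0014],-82],[[0,0,-0.0015],-90],[[0,0,-0.0015],-90],[[0,0,-0.0015],-90]])

```text
time: 11.18
eef_pos: [0.4956, -0.0766, 0.1971]
orientation: [0.933, 3.0, 0.002]
wrist_force: [0.9, 5.1, 12.1]
finger_gap: 0.0445
grasp_force: 62.5
```

```bash
python3 - <<'E'
from h import *
s=snap('wrist','w4.png')
st=r.read_state();print(st['joint_positions'],st['wrist_force'],st['ft_torque'],st['eef_pos'])
x,y=map(int,proj(s,(.4953,-.0779,.2)));print(x,y)
cv2.imwrite('pics/w4c.png',cv2.resize(s['pixels'][max(0,y-100):y+100,x-120:x+120,::-1],None,fx=3,fy=3,interpolation=2))
E
```

```text
[-3.91456572e-01  4.96876467e-02  1.82403537e+00  1.59863927e-03
  1.26787653e+00 -1.35967367e+00] [ 0.05141893  5.40207067 12.16151114] [ 0.79107964  0.04216632 -0.08569324] [ 0.4955958  -0.07659471  0.19706956]
277 278
```

View pics/w4c.png

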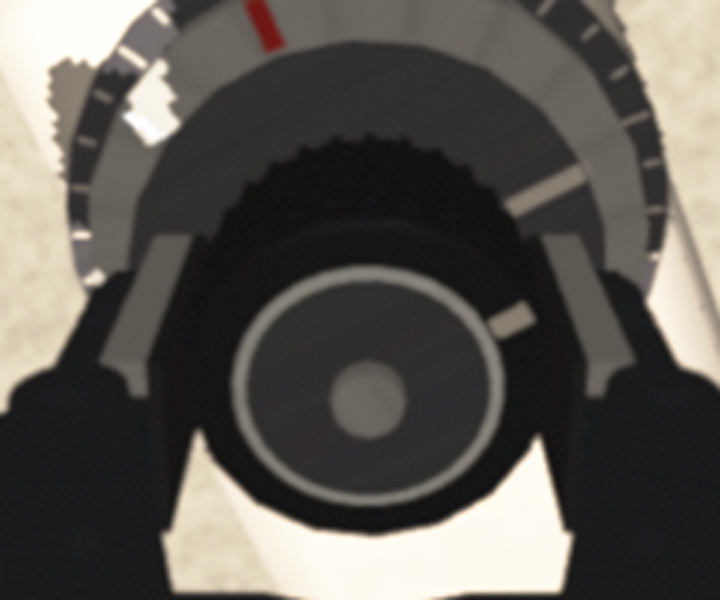

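Emit:
move_arm(steps=[[[0,0,-0.0001],-6],[[0,0,-0.0003],-14],[[0,0,-0.0004],-22],[[0,0,-0.0005],-30],[[0,0,-0.0006],-38],[[0,0,-0.0008],-46],[[0,0,-0.0009],-54],[[0,0,-0.001],-62],[[0,0,-0.0012],-70],[[0,0,-0.0013],-78],[[0,0,-0.0014],-86],[[0,0,-0.0016],-94],[[0,0,-0.0017],-102],[[0,0,-0.0018],-110],[[0,0,-0.002],-118],[[0,0,-0.0021],-126],[[0,0,-0.0021],-126],[[0,0,-0.0021],-126]])

```text
time: 13.48
eef_pos: [0.4972, -0.0767, 0.1953]
orientation: [-3.096, -0.53, -0.008]
wrist_force: [8.1, 5.4, 9.3]
finger_gap: 0.0442
grasp_force: 62.2
```

Emit:
move_arm(steps=[[[0,0,-0.0003],-6],[[0,0,-0.0005],-14],[[0,0,-0.0006],-22],[[0,0,-0.0007],-30],[[0,0,-0.0008],-38],[[0,0,-0.001],-46],[[0,0,-0.0011],-54],[[0,0,-0.0012],-62],[[0,0,-0.0014],-70],[[0,0,-0.0015],-78],[[0,0,-0.0016],-86],[[0,0,-0.0018],-94],[[0,0,-0.0019],-102],[[0,0,-0.002],-110],[[0,0,-0.0022],-118],[[0,0,-0.0022],-124],[[0,0,-0.0022],-124],[[0,0,-0.0022],-124]])

```text
time: 15.72
eef_pos: [0.4962, -0.078, 0.1931]
orientation: [-1.921, 2.485, -0.003]
wrist_force: [1.8, 0.3, 10.5]
finger_gap: 0.0441
grasp_force: 62.4
```

```bash
python3 - <<'E'
from h import *
s=snap('wrist','w5.png')
st=r.read_state();print(st['time'],st['joint_positions'],st['wrist_force'],st['ft_torque'],st['eef_pos'])
x,y=map(int,proj(s,(.4953,-.0779,.2)));print(x,y)
cv2.imwrite('pics/w5c.png',cv2.resize(s['pixels'][max(0,y-100):y+100,x-120:x+120,::-1],None,fx=3,fy=3,interpolation=2))
c=np.array([.4953,-.0779])
E
```

```text
15.775 [-3.92502407e-01  5.46036794e-02  1.82733147e+00 -1.69615509e-04
  1.25728601e+00  3.00374237e+00] [ 2.48456651  1.38899196 11.05708673] [ 0.07975751 -0.23921654 -0.07314599] [ 0.49619972 -0.0779786   0.19314248]
279 282
```

View pics/w5c.png

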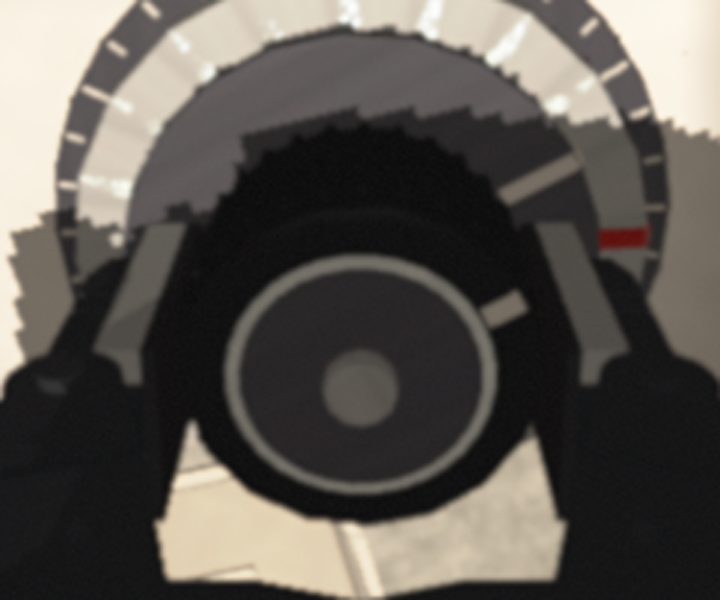

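The turn is about 5.85 rad with no slip. I'll regrip once to finish the last 20° or so of the full turn.

Emit:
move_arm(steps=[[[0,0,0.001],0],[[0,0,0.001],0],[[0,0,0.001],0],[[0,0,0.001],0],[[0,0,0.001],0],[[0,0,0.001],0],[[0,0,0.001],8],[[0,0,0.001],16],[[0,0,0.001],24],[[0,0,0.001],30],[[0,0,0.001],30],[[0,0,0.001],30]], jaw=0.85)

```text
time: 17.27
eef_pos: [0.4954, -0.0776, 0.1927]
orientation: [-2.498, 1.906, -0.0]
wrist_force: [0.6, -0.7, -0.3]
finger_gap: 0.0724
grasp_force: 0.0
```

Emit:
move_arm(steps=[[[0,0,0],0],[[0,0,0],0],[[0,0,0],0],[[0,0,0],0],[[0,0,0],0],[[0,0,0],0],[[0,0,0],0],[[0,0,0],0]], jaw=0, force=60)

```text
time: 18.27
eef_pos: [0.4964, -0.0773, 0.1934]
orientation: [-2.498, 1.902, -0.003]
wrist_force: [4.4, 1.7, 1.7]
finger_gap: 0.0444
grasp_force: 60.9
```

Emit:
move_arm(steps=[[[0,0,-0.0005],0],[[0,0,-0.001],0],[[0,0,-0.001],-5],[[0,0,-0.0012],-11],[[0,0,-0.0013],-17],[[0,0,-0.0014],-23],[[0,0,-0.0014],-23],[[0,0,-0.0014],-23],[[0,0,-0.0014],-23]])

```text
time: 19.4
eef_pos: [0.4963, -0.0773, 0.1921]
orientation: [-2.07, 2.36, -0.002]
wrist_force: [4.7, 2.3, 4.4]
finger_gap: 0.0439
grasp_force: 61.2
```

```bash
python3 - <<'E'
from h import *
s=snap('wrist','w6.png')
st=r.read_state();print(st['time'],st['joint_positions'],st['wrist_force'],st['grasp_force'],st['eef_pos'])
x,y=map(int,proj(s,(.4953,-.0779,.2)))
cv2.imwrite('pics/w6c.png',cv2.resize(s['pixels'][max(0,y-100):y+100,x-120:x+120,::-1],None,fx=3,fy=3,interpolation=2))
P=np.array([[atd(s,(c,q)) for c in range(x-30,x+30)] for q in range(y-30,y+40)]).reshape(-1,3)
for lo,hi in((.212,.226),(.183,.196)): print(np.median(P[(P[:,2]>lo)&(P[:,2]<hi)][:,2]))
E
```

```text
19.45 [-3.91922460e-01  5.57969465e-02  1.82829375e+00  1.10583597e-03
  1.25549554e+00  2.88009170e+00] [4.10551101 2.78213815 4.57213048] 61.17118835449219 [ 0.49629062 -0.07729128  0.19211474]
0.22053616548712449
nan
  return _methods._mean(a, axis=axis, dtype=dtype,
  ret = ret.dtype.type(ret / rcount)
```

View pics/w6c.png

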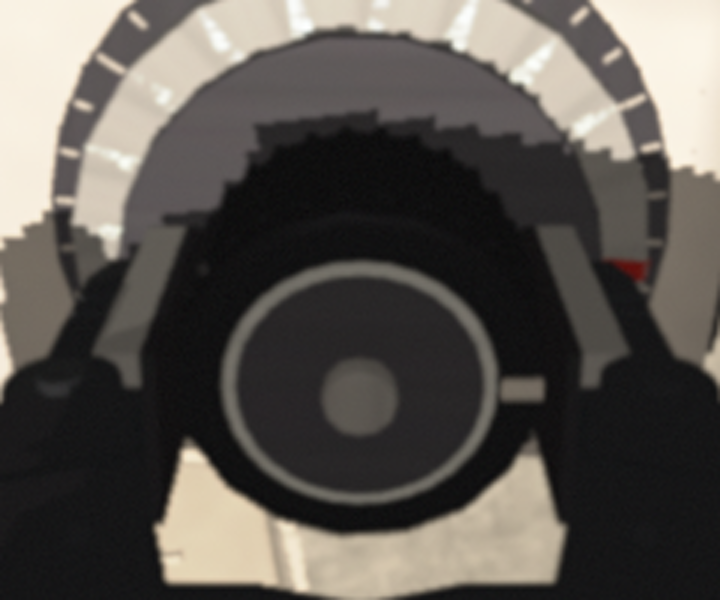

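The ring's index line at (522,390) has come round in line with the half-hidden red mark at (628,268). The ring top has gone from 0.238 to 0.2205 m, so the collar is about 18 mm down. It is firmly gripped and at rest.

```bash
python3 -c "
from rig import r
print(r.job_done())"
```

```text
the job is handed in; nothing more can be done
None
```

The collar was pressed down, turned back until it dropped into the thread, and wound forward one full turn (about 6.25 rad, roughly 18 mm down) with one regrip; the gripper still holds it at rest for the lock screw, and the job is handed in, though no verdict came back.

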